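Scrap the cracked plug, then bring the spare-plug jar to the front and hold the carousel

ROBOT

A 7-joint arm with a two-finger parallel gripper is mounted at the origin on the work surface. World frame = base frame: x ahead of the robot, y to its left, z up, the work surface at z = 0. Lengths are in m, angles in rad, forces in N, time in s.
With the tool pointing down it reaches from about 0.425 to 0.875 m from the base axis. Payload 4.7 kg.
Tool frame: the origin (TCP) lies on the centre line of the jaws, within the pads' length; the fingertips stand 19 mm ahead of it and the grasp point (between the pads) is the TCP; x points along the fingers, z is the direction in which the jaws open and shut, and the axes are right-handed (so a half turn about x gives the same grasp; the last joint's range is limited). The gripper opens to 87 mm and grips with 3 to 60 N. Pads are 19 mm wide; open, the fingers measure 117 mm over their backs; the gripper's body (75 mm by 190 mm) begins 51 mm behind the grasp point.
Start: joints at [-1.101, 0.321, -0.07, 1.45, 0.023, 1.371, -0.057], TCP at [0.286, 0.584, 0.242] pointing down, gripper open.
Joint ranges: [-2.86, 2.86], [-0.3, 2.09], [-1.38, 1.24], [0.06, 2.45], [-1.56, 4.7], [0.09, 2.05], [-2.69, 2.69]. Speed limits (rad/s): [2.57, 2.57, 3.14, 3.14, 3.14, 3.14, 3.14].

INTERFACE

Orientations are given as a rotation vector (axis times angle).
In Python, from bench import get_state, get_image, camera_info, close_job gives the robot as it stands.
- The arm moves only by the tool jog_arm, never from a script. Its argument "targets" is a list of rows, each a list of 7 numbers: the turn, a rotation vector about the tool's x, y, z in degrees, then the shift along the tool's x, y, z in cm, then the finger opening in cm, from 0 to 8.7. In form: [[wx, wy, wz, tx, ty, tz, jaw], ...]. A call has 1 to 10 rows; each row shifts and turns the commanded pose from where the row before left it, along the tool's axes as they then stand; what a row does not reach is not made up. A row lasts 1/8 s, in which the tool goes at most 62.5 mm and 10.7 degrees, less where a joint would pass 70% of its speed; a pose out of reach is approached as far as the arm can. A call is refused whole if a number of a shift passes 6.25 or a number of a turn 10.7, either way. A call with a gripper value outside its range is refused whole. The fingers move at their own pace and stop on an object; "squeeze" is the grip in N (left out, the last holds). Time passes only in rows, so rows that do not move let the fingers close. It gives the time, the measured TCP pose, the force and the opening at its end, in the units of the state.
- get_state(): the state, without advancing time (a new reading comes with each control period).
- get_image(name): name is "scene" or "side" or "wrist"; returns (picture, depth): 480x640x3 uint8, red, green, blue; 480x640 float32, m along the optical axis (not along the pixel's ray), 0 where there is no reading.
- camera_info(name): a dict with "intrinsics" (3x3 intrinsics, pixels), "world_from_camera" (4x4, takes a point from camera to world coordinates); the wrist camera has in their place "mount" (4x4, takes a point from camera to tool coordinates, whose origin is the TCP and whose axes are the tool frame's). Camera axes: x right, y up, looking along -z (the intrinsics and any distortion apply to the point x, -y, -z); pixel columns grow to the right and rows downward; lengths in m; the calibration is good to about 2 mm. A picture is of the moment at which its call begins: read the wrist's pose just before it. camera_info takes no time and is no camera call.
- close_job(): hands the job in, once; it reports no verdict.
The state is a dict: "time": time; "joint_positions": joint angles; "qd": joint speeds; "joint_torque": joint torques, N m; "position": TCP position; "tool_rot": TCP orientation; "ft_force": force on the tool from outside, world axes, zero at the start; "torque": the same for the moment, N m; "grip_width": opening from 0.0 (shut) to 1.0 (fully open).
Only numpy, scipy, OpenCV 4.12 (cv2) and the standard library are available. Lean on these libraries where they do the work, as an engineer would, in place of code of your own. Each camera call takes 0.05 s, during which the arm holds its last target.

TASK

The green drain plug on the shelf is cracked: drop it into the red-rimmed wire reject basket, leaving the copper tee, the clamp and the nut where they lie. Then turn the jar carousel until the jar with the green lid (the spare plugs) stands squarely at the yellow arrow on the front of its base, and finish with the gripper still firmly holding the carousel there, so that it cannot turn while I take a new plug out.

Things in the scene. Friction and masses are not known exactly. Their poses are not given: they have to be found in the camera images.
- plug: Cracked green plastic drain plug, loose, about 30 g, standing cap down on the shelf: a ribbed round cap 37 mm across and 20 mm high, above it a threaded stub 27 mm across and 16 mm high (36 mm in all). Origin: centre of the underside, z up.
- basket: Wire reject basket with a red rim, open at the top, fixed to the shelf; outside 110 mm (its x) by 150 mm (its y) by 70 mm high, walls and floor 3 mm. Origin: centre of the underside, on the shelf.
- carousel: Turning part: grey tray 250 mm across carrying a central post with a black loop handle and six lidded jars that turn with it. Origin: on the vertical turning axis, underside of the tray, 21 mm above the shelf; x axis points level from the axis to the green-lidded jar; z up. Turns endlessly either way with little friction (about 0.03 N m), no spring or catches, and stays where it is left.
- handle (a point): Centre of the top bar of the carousel's loop handle, on the turning axis, 169 mm above the shelf. Bar 84 mm long along the carousel's x axis (towards the green-lidded jar), 16 mm wide, 16 mm high; below it an open gap 18 mm high, 64 mm long between two uprights as wide as the bar. Axes turn with the carousel.
- marked_jar (a point): Centre of the top of the green lid (the only green one; the other five are white; this jar has a green band too), 106 mm above the shelf. All six jars: 62 mm across, axes 85 mm from the turning axis, 60 degrees apart, held fast in wells of the tray, equally high.
- carousel_base: Fixed black round foot of the carousel, 216 mm across, hidden under the tray; a black tongue 56 mm wide with a yellow arrow head sticks out 45 mm beyond the tray at the front. Origin: on the turning axis, on the shelf; its front (the arrow) is its -x direction, up to 30 degrees off facing the robot.
- front_spot (a point): Point where the centre of the marked jar's lid lies when that jar stands exactly at the arrow: 85 mm from the turning axis towards the arrow, 106 mm above the shelf.
- tee: Copper pipe tee, 56 mm long, 25 mm high, lying on the shelf; leave it alone. Origin: underside, middle of the run.
- clamp: Steel T-bolt hose clamp, band 50 mm across and 19 mm high, its bolt 34 mm out from the centre, lying flat; leave it alone. Origin: underside, centre of the band.
- nut: Chrome hexagonal compression nut, 32 mm across the flats, 21 mm high, lying flat; leave it alone. Origin: centre of the underside.

How it is judged:
On the way, in this order (a step that is already met when the one before it is completed fails the run):
1. the cracked plug lies in the reject basket, let go (x of plug in the frame of basket between -0.055 and 0.055 m and y of plug in the frame of basket between -0.075 and 0.075 m and z of plug in the frame of basket between -0.005 and 0.06 m and contact force between plug and the fingers below 0.1 N and linear speed of plug below 0.05 m/s), for 0.2 s.
2. the green-lidded jar stands at the arrow (horizontal distance between marked_jar and front_spot below 0.012 m), for 0.2 s.
At the end, for the whole second after the job is handed in: The plug lies released inside the basket; the green-lidded jar's centre is within 12 mm (about 8 degrees) of the spot at the arrow; the carousel is at rest and the fingers still hold it (contact force above 2 N) (all of step 1 and horizontal distance between marked_jar and front_spot below 0.012 m and angular speed of carousel below 0.1 rad/s and contact force between the fingers and carousel above 2 N); the arm keeps its last pose, push and grip.
It fails at once if the tee is pushed or carried more than 30 mm from its place (distance of tee from where it was at the start of the episode above 0.03 m).
It fails at once if the clamp is pushed or carried more than 30 mm from its place (distance of clamp from where it was at the start of the episode above 0.03 m).
It fails at once if the nut is pushed or carried more than 30 mm from its place (distance of nut from where it was at the start of the episode above 0.03 m).
It also fails if it takes over 54 s, if anything falls off the work surface, if the arm or the gripper's body presses on something with over 40 N, if the wrist force passes 120 N, or if a joint passes its speed limit or range.

## Working session

There is one attempt and no reset: what is moved stays moved. The work goes in short steps, Python scripts to look and compute and a tool call to move; the robot and the scene stay as the last step left them, time stands still between calls to the robot, and variables do not carry over. Pictures are saved under pics/ and viewed, and the job is handed in when it is done.

Besides the shell and the picture viewer there is one more tool, called as name(argument=value, ...) on one line, values as JSON. jog_arm: Moves the arm, as the interface text tells. Its arguments: {"type":"object","properties":{"targets":{"type":"array"},"squeeze":{"type":"number"}},"required":["targets"]}

```bash
ls; mkdir -p pics
python3 - <<'E'
from bench import *
import cv2,numpy as np
print(get_state())
for n in ['scene','side','wrist']:
    print(n,camera_info(n))
for n in ['scene','side']:
    im,d=get_image(n); np.savez(f'{n}0.npz',im=im,d=d); cv2.imwrite(f'pics/{n}0.png',im[:,:,::-1])
E
```

```text
pics
{'time': 0.0, 'joint_positions': array([-1.10087937,  0.32183638, -0.070122  ,  1.45172345,  0.02260362,
        1.37078161, -0.05687729]), 'qd': array([ 2.30592757e-04,  1.28675884e-04, -1.86868268e-03, -1.55587689e-03,
       -2.34280530e-04,  5.46054498e-05,  4.95309293e-04]), 'joint_torque': array([ 2.95278733e-05, -4.91289318e+01, -4.03697211e-01, -3.12529886e+01,
       -6.39509107e-02,  4.36582498e-02,  1.52263888e-04]), 'position': array([0.28591562, 0.58314336, 0.24042876]), 'tool_rot': array([-0.86842413,  1.39263286,  0.86659726]), 'ft_force': array([-0.21085229, -0.04690857, -1.03869166]), 'torque': array([ 0.03517033, -0.04133209, -0.03318897]), 'grip_width': 1.00346166334014}
scene {'intrinsics': array([[451.73684107,   0.        , 321.25349933],
       [  0.        , 451.73684107, 239.87007649],
       [  0.        ,   0.        ,   1.        ]]), 'world_from_camera': array([[-0.80516799, -0.3975812 ,  0.44003828,  0.91296184],
       [ 0.5927729 , -0.56208711,  0.57678278,  0.53809117],
       [ 0.01802186,  0.7252498 ,  0.68824991,  0.69738042],
       [ 0.     
[... 315 characters left out ...]
5947107 ,  0.43731519, -0.67459218, -0.63461287],
       [-0.00572734,  0.83678189,  0.54750641,  0.68291444],
       [ 0.        ,  0.        ,  0.        ,  1.        ]])}
wrist {'intrinsics': array([[349.73172085,   0.        , 321.33765225],
       [  0.        , 349.73172085, 242.20630243],
       [  0.        ,   0.        ,   1.        ]]), 'mount': array([[-2.16619264e-04,  2.69033580e-01, -9.63130773e-01,
        -1.42777327e-01],
       [ 1.58801380e-04,  9.63130793e-01,  2.69033550e-01,
         7.36510825e-02],
       [ 9.99999964e-01, -9.46686459e-05, -2.51355587e-04,
        -1.04809302e-03],
       [ 0.00000000e+00,  0.00000000e+00,  0.00000000e+00,
         1.00000000e+00]])}
```

View pics/scene0.png

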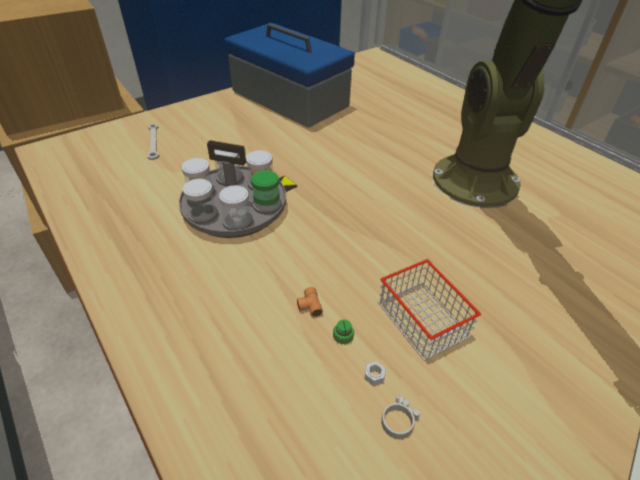

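View pics/side0.png

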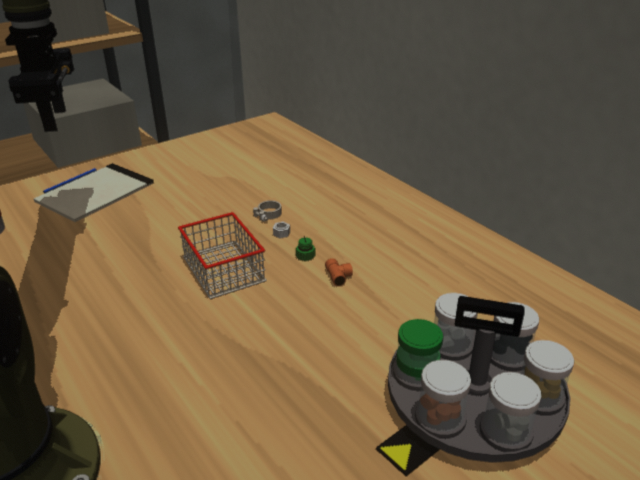

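The scene view shows the plug at (344,331) between the tee (311,301) and the nut (375,373), with the basket rim around (430,300). The carousel is at about (233,200), its green lid at (265,182) and the arrow at (288,183). The side view agrees, with the plug at (305,248), green lid at (420,333) and arrow at (400,455).

```bash
cat > h.py <<'E'
import numpy as np,cv2
from bench import *
from scipy.spatial.transform import Rotation as R
def cam(n,st=None):
    c=camera_info(n)
    if 'mount' in c:
        T=np.eye(4);T[:3,:3]=R.from_rotvec(st['tool_rot']).as_matrix();T[:3,3]=st['position'];W=T@c['mount']
    else: W=c['world_from_camera']
    return c['intrinsics'],W
def ray(K,W,uv):
    uv=np.atleast_2d(uv).astype(float)
    d=np.c_[(uv[:,0]-K[0,2])/K[0,0],-(uv[:,1]-K[1,2])/K[1,1],-np.ones(len(uv))]
    return W[:3,3],d@W[:3,:3].T
def onz(K,W,uv,z):
    o,d=ray(K,W,uv); return o+d*((z-o[2])/d[:,2])[:,None]
def pts(K,W,d,m):
    v,u=np.nonzero(m&(d>0)); o,r=ray(K,W,np.c_[u,v]); return o+r*d[v,u][:,None]
def proj(K,W,p):
    q=(np.atleast_2d(p)-W[:3,3])@W[:3,:3]; return np.c_[K[0,0]*q[:,0]/-q[:,2]+K[0,2],K[1,1]*-q[:,1]/-q[:,2]+K[1,2]]
E
python3 - <<'E'
from h import *
for n in ['scene','side']:
    f=np.load(n+'0.npz');im,d=f['im'],f['d'];K,W=cam(n)
    hsv=cv2.cvtColor(im,cv2.COLOR_RGB2HSV)
    g=cv2.inRange(hsv,(45,100,30),(85,255,255))
    k,l,s,c=cv2.connectedComponentsWithStats(g)
    print(n)
    for i in range(1,k):
        if s[i,4]<40: continue
        p=pts(K,W,d,l==i); print('green',s[i],'min',np.percentile(p,2,0).round(3),'max',np.percentile(p,98,0).round(3))
        zt=np.percentile(p[:,2],97)
        if zt>.09:
            t=p[p[:,2]>.100]; q=t[:,:2]; A=np.c_[2*q,np.ones(len(q))]
            (c2,r)=cv2.minEnclosingCircle(q.astype(np.float32)); print(' lid',c2,r)
        else:
            for lo,hi in [(0,.02),(.02,.05)]:
                q=p[(p[:,2]>lo)&(p[:,2]<=hi)]; 
                if len(q): print(lo,len(q),cv2.minEnclosingCircle(q[:,:2].astype(np.float32)))
    y=cv2.inRange(hsv,(25,150,120),(35,255,255))
    k,l,s,c=cv2.connectedComponentsWithStats(y)
    for i in range(1,k):
        if s[i,4]>40:
            p=pts(K,W,d,l==i); print('yel',s[i],p.mean(0).round(4)); t,tri=cv2.minEnclosingTriangle(p[:,:2].astype(np.float32)); print(tri.reshape(-1,2).round(3).tolist())
    r=cv2.inRange(hsv,(0,180,120),(4,255,255))|cv2.inRange(hsv,(176,180,120),(180,255,255))
    k,l,s,c=cv2.connectedComponentsWithStats(r)
    i=1+np.argmax(s[1:,4]); v,u=np.nonzero(l==i); p=onz(K,W,np.c_[u,v],.069)
    rr=cv2.minAreaRect(p[:,:2].astype(np.float32)); print('rim',rr, cv2.boxPoints(rr).round(3).tolist())
    # carousel region: whites lids z 0.1..0.11
    p=pts(K,W,d,np.ones(d.shape,bool)); m=np.ones(d.shape,bool)
    ok=(d>0); full=np.zeros(d.shape+(3,)); full[ok]=p
    h=ok&(full[...,2]>.099)&(full[...,2]<.112)&(full[...,0]>.2)&(full[...,0]<1.1)&(full[...,1]<.1)&(full[...,1]>-.6)
    k,l,s,c=cv2.connectedComponentsWithStats(h.astype(np.uint8))
    for i in range(1,k):
        if s[i,4]>60: q=full[l==i]; print('lid?',s[i],q.mean(0).round(3),cv2.minEnclosingCircle(q[:,:2].astype(np.float32)))
    h=ok&(full[...,2]>.160)&(full[...,2]<.185)&(full[...,0]>.2)&(full[...,0]<1.1)&(full[...,1]<.1)&(full[...,1]>-.6)
    k,l,s,c=cv2.connectedComponentsWithStats(h.astype(np.uint8))
    for i in range(1,k):
        if s[i,4]>30: q=full[l==i]; print('bar?',s[i],q.mean(0).round(3),cv2.minAreaRect(q[:,:2].astype(np.float32)))
    h=ok&(full[...,2]>.008)&(full[...,2]<.06)&(full[...,0]>.4)&(full[...,0]<1.1)&(full[...,1]>-.1)&(full[...,1]<.5)
    k,l,s,c=cv2.connectedComponentsWithStats(h.astype(np.uint8))
    for i in range(1,k):
        if s[i,4]>60: q=full[l==i]; print('obj?',s[i],q.min(0).round(3),q.max(0).round(3))
E
```

```text
scene
green [251 170  28  21 455] min [ 0.494 -0.217  0.093] max [ 0.547 -0.162  0.108]
 lid (0.519047737121582, -0.19137971103191376) 0.03175482153892517
green [254 196  25   9 104] min [ 0.504 -0.192  0.052] max [ 0.548 -0.161  0.065]
green [334 320  20  23 336] min [0.576 0.171 0.006] max [0.604 0.2   0.037]
0 130 ((0.5880415439605713, 0.18369407951831818), 0.018103333190083504)
0.02 204 ((0.5879535675048828, 0.18325108289718628), 0.01637141779065132)
yel [282 176  13  10  73] [ 0.4143 -0.2673  0.0074]
[[0.40700000524520874, -0.30799999833106995], [0.4020000100135803, -0.25], [0.4480000138282776, -0.23100000619888306]]
rim ((0.44062644243240356, 0.24146351218223572), (0.14862433075904846, 0.10911127924919128), 81.8409194946289) [[0.37599998712539673, 0.17599999904632568], [0.48399999737739563, 0.1599999964237213], [0.5049999952316284, 0.3070000112056732], [0.3970000147819519, 0.3230000138282776]]
lid? [275  79  37  19 151] [ 0.221 -0.523  0.106] ((0.21893131732940674, -0.5289084911346436), 0.06998873502016068)
lid? [215 150  24   7  91] [ 0.541 -0.328  0.106] ((0.5390293002128601,
[... 3117 characters left out ...]
9738771915436)
lid? [ 490  372   52   42 1634] [ 0.536 -0.342  0.107] ((0.5400934219360352, -0.33982864022254944), 0.032754406332969666)
bar? [ 457  296   68   27 1018] [ 0.568 -0.264  0.173] ((0.5706387162208557, -0.2617102861404419), (0.01843215525150299, 0.0838288888335228), 37.521419525146484)
obj? [253 201  29  20 301] [0.583 0.328 0.008] [0.644 0.385 0.022]
obj? [185 220  72  34 512] [0.405 0.191 0.008] [0.502 0.318 0.06 ]
obj? [273 222  17  14 182] [0.575 0.256 0.008] [0.611 0.291 0.023]
obj? [296 236  20  24 329] [0.567 0.159 0.008] [0.607 0.2   0.039]
obj? [220 253  46  36 392] [0.4   0.155 0.008] [0.492 0.23  0.06 ]
obj? [325 259  28  26 456] [0.569 0.06  0.008] [0.618 0.121 0.027]
```

```bash
cat >> h.py <<'E'
def jaw_yaw(st):
    M=R.from_rotvec(st['tool_rot']).as_matrix(); return M
def delta(target,jawdeg):
    st=get_state(); M=R.from_rotvec(st['tool_rot']).as_matrix()
    print('t',round(st['time'],2),'pos',st['position'].round(4),'toolx',M[:,0].round(3),'jaw yaw',round(np.degrees(np.arctan2(M[1,2],M[0,2])),2),'q7',st['joint_positions'][6].round(3),'F',st['ft_force'].round(1),'w',round(st['grip_width'],3))
    best=None
    for a in (jawdeg,jawdeg+180):
        z=np.array([np.cos(np.radians(a)),np.sin(np.radians(a)),0]);x=np.array([0,0,-1.]);y=np.cross(z,x)
        T=np.c_[x,y,z]; rv=np.degrees(R.from_matrix(M.T@T).as_rotvec())
        print(' yaw',a,'turn deg(tool)',rv.round(2),'shift cm in NEW axes',(100*T.T@(np.array(target)-st['position'])).round(2))
    print(' shift cm in current axes',(100*M.T@(np.array(target)-st['position'])).round(2))
E
python3 - <<'E'
from h import *
delta([.587,.1815,.10],-8)
E
```

```text
t 0.1 pos [0.286  0.5832 0.2406] toolx [-0.001 -0.002 -1.   ] jaw yaw 63.89 q7 -0.057 F [ 1.6 -0.4 -0. ] w 1.0
 yaw -8 turn deg(tool) [ 7.189e+01 -8.000e-02  7.000e-02] shift cm in NEW axes [ 14.06 -35.59  35.4 ]
 yaw 172 turn deg(tool) [-1.0811e+02 -7.0000e-02 -9.0000e-02] shift cm in NEW axes [ 14.06  35.59 -35.4 ]
 shift cm in current axes [ 14.1  -44.71 -22.8 ]
```

jog_arm(targets=[[10.3,0,0,0,0,0,7],[10.3,0,0,0,0,0,7],[10.3,0,0,0,0,0,7],[10.3,0,0,0,0,0,7],[10.3,0,0,0,0,0,7],[10.3,0,0,0,0,0,7],[10.1,0,0,0,0,0,7]], squeeze=15)

```text
time: 0.98
position: [0.286, 0.5834, 0.2409]
tool_rot: [0.114, 1.568, -0.115]
ft_force: [0.2, -0.6, 0.1]
grip_width: 0.806
```

jog_arm(targets=[[0,0,0,0,-3.5,3.5,7],[0,0,0,0,-3.5,3.5,7],[0,0,0,0,-3.5,3.5,7],[0,0,0,0,-3.5,3.5,7],[0,0,0,0,-3.5,3.5,7],[0,0,0,0,-3.5,3.5,7],[0,0,0,0,-3.5,3.5,7],[0,0,0,0,-3.5,3.5,7],[0,0,0,0,-3.5,3.5,7],[0,0,0,0,0,0,7]])

```text
time: 2.22
position: [0.5566, 0.222, 0.2413]
tool_rot: [0.115, 1.567, -0.119]
ft_force: [-0.7, 1.0, 0.5]
grip_width: 0.802
```

Run:
```python
from h import *
delta([.587,.1815,.10],-8)
st=get_state();im,d=get_image('wrist');np.savez('w1.npz',im=im,d=d);cv2.imwrite('pics/w1.png',im[:,:,::-1])
K,W=cam('wrist',st)
hsv=cv2.cvtColor(im,cv2.COLOR_RGB2HSV)
g=cv2.inRange(hsv,(45,100,30),(85,255,255))
k,l,s,c=cv2.connectedComponentsWithStats(g)
for i in range(1,k):
    if s[i,4]<40: continue
    p=pts(K,W,d,l==i); print(s[i],p.min(0).round(3),p.max(0).round(3)); q=p[p[:,2]<.022]; print(cv2.minEnclosingCircle(p[:,:2].astype(np.float32)))
    t=p[p[:,2]>.031]; print(len(t)); 
    if len(t): print(cv2.minEnclosingCircle(t[:,:2].astype(np.float32)))
```

```text
t 2.23 pos [0.5566 0.222  0.2413] toolx [ 0.001 -0.003 -1.   ] jaw yaw -8.52 q7 -0.511 F [-0.7  1.   0.5] w 0.802
 yaw -8 turn deg(tool) [-0.52  0.07  0.16] shift cm in NEW axes [14.13 -3.59  3.57]
 yaw 172 turn deg(tool) [ 1.7948e+02  2.5000e-01 -1.2000e-01] shift cm in NEW axes [14.13  3.59 -3.57]
 shift cm in current axes [14.14 -3.52  3.59]
[337 229  36  36 784] [0.568 0.165 0.002] [0.606 0.199 0.038]
((0.5873473286628723, 0.18041211366653442), 0.01927454210817814)
446
((0.5874367952346802, 0.18022221326828003), 0.013292175717651844)
```

The wrist view puts the stub at (0.587, 0.180) with a radius of 13.3 mm, which fits the size given. Next I move over it, lower and grip.

jog_arm(targets=[[0.5,0,0,2,-3.6,3.6,7],[0,0,0,5,0,0,7],[0,0,0,5,0,0,7],[0,0,0,4,0,0,7],[0,0,0,0,0,0,7]])

```text
time: 2.9
position: [0.5811, 0.188, 0.0779]
tool_rot: [0.113, 1.575, -0.117]
ft_force: [-0.4, -0.5, 0.4]
grip_width: 0.803
```

Run:
```python
from h import *
delta([.5875,.1805,.027],-8)
```

```text
t 2.9 pos [0.5811 0.188  0.0779] toolx [-0.008 -0.002 -1.   ] jaw yaw -8.38 q7 -0.383 F [-0.4 -0.5  0.4] w 0.803
 yaw -8 turn deg(tool) [-0.38 -0.42  0.2 ] shift cm in NEW axes [ 5.09 -0.65  0.74]
 yaw 172 turn deg(tool) [179.62   0.31   0.65] shift cm in NEW axes [ 5.09  0.65 -0.74]
 shift cm in current axes [ 5.08 -0.63  0.78]
```

jog_arm(targets=[[0,-0.4,0,0,-0.65,0.75,7],[0,0,0,0,0,0,7],[0,0,0,2.6,0,0,7],[0,0,0,2.5,0,0,7],[0,0,0,0,0,0,7]])

```text
time: 3.52
position: [0.5909, 0.1794, 0.0303]
tool_rot: [0.116, 1.562, -0.118]
ft_force: [0.5, 0.2, 0.2]
grip_width: 0.807
```

Run:
```python
from h import *
delta([.5875,.1805,.027],-8)
```

```text
t 3.52 pos [0.5909 0.1794 0.0303] toolx [ 0.005 -0.001 -1.   ] jaw yaw -8.52 q7 -0.348 F [0.5 0.2 0.2] w 0.807
 yaw -8 turn deg(tool) [-0.52  0.31  0.04] shift cm in NEW axes [ 0.33  0.06 -0.35]
 yaw 172 turn deg(tool) [ 1.7948e+02  6.0000e-02 -4.9000e-01] shift cm in NEW axes [ 0.33 -0.06  0.35]
 shift cm in current axes [ 0.32  0.06 -0.36]
```

jog_arm(targets=[[0,0,0,0.2,0,-0.2,7],[0,0,0,0,0,0,2.5],[0,0,0,0,0,0,2.5],[0,0,0,0,0,0,2.5],[0,0,0,0,0,0,2.5],[0,0,0,0,0,0,2.5]])

```text
time: 4.28
position: [0.5896, 0.1799, 0.0287]
tool_rot: [0.116, 1.561, -0.117]
ft_force: [-0.9, -0.1, 1.1]
grip_width: 0.406
```

jog_arm(targets=[[0,0,0,0,0,0,2.5],[0,0,0,-4,0,0,2.5],[0,0,0,-4,0,0,2.5],[0,0,0,-4,0,0,2.5],[0,0,0,0,0,0,2.5]])

```text
time: 4.9
position: [0.5912, 0.1806, 0.1524]
tool_rot: [0.119, 1.554, -0.114]
ft_force: [0.1, 0.2, -0.4]
grip_width: 0.404
```

Run:
```python
from h import *
delta([.440,.2405,.15],-8)
for n in ['scene']:
    im,d=get_image(n); cv2.imwrite(f'pics/{n}1.png',im[:,:,::-1])
```

```text
t 4.9 pos [0.5912 0.1806 0.1524] toolx [ 0.014  0.002 -1.   ] jaw yaw -8.53 q7 -0.392 F [ 0.1  0.2 -0.4] w 0.404
 yaw -8 turn deg(tool) [-0.52  0.76 -0.22] shift cm in NEW axes [  0.24   3.83 -15.81]
 yaw 172 turn deg(tool) [179.47  -0.34  -1.18] shift cm in NEW axes [ 0.24 -3.83 15.81]
 shift cm in current axes [  0.05   3.68 -15.84]
```

View pics/scene1.png

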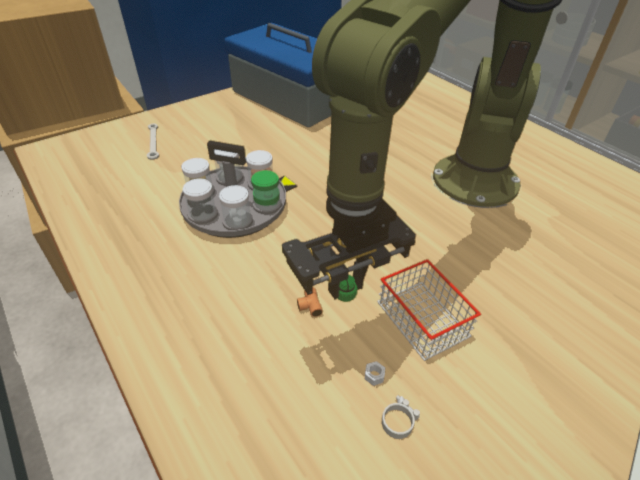

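The plug (346,290) is held between the fingers clear of the shelf, at a 35 mm opening. The tee (310,302), nut and clamp have not moved. Next I carry the plug to the basket.

jog_arm(targets=[[0,0.7,0,0,0.9,-4,2.5],[0,0,0,0,0.9,-4,2.5],[0,0,0,0,0.9,-4,2.5],[0,0,0,0,0.9,-3.8,2.5],[0,0,0,0,0,0,2.5]])

```text
time: 5.58
position: [0.4343, 0.2402, 0.1473]
tool_rot: [0.112, 1.577, -0.113]
ft_force: [0.4, -0.6, -0.6]
grip_width: 0.402
```

Run:
```python
from h import *
delta([.440,.2405,.042],-8)
```

```text
t 5.58 pos [0.4343 0.2402 0.1473] toolx [-0.009 -0.    -1.   ] jaw yaw -8.23 q7 -0.676 F [ 0.4 -0.6 -0.6] w 0.402
 yaw -8 turn deg(tool) [-0.23 -0.5   0.07] shift cm in NEW axes [10.53  0.11  0.56]
 yaw 172 turn deg(tool) [1.7977e+02 1.1000e-01 7.8000e-01] shift cm in NEW axes [10.53 -0.11 -0.56]
 shift cm in current axes [10.52  0.12  0.65]
```

jog_arm(targets=[[0,0,0,0,0.1,0.5,2.5],[0,0,0,3.4,0,0,2.5],[0,0,0,3.4,0,0,2.5],[0,0,0,3.2,0,0,2.5],[0,0,0,0,0,0,2.5],[0,0,0,0,0,0,5.3],[0,0,0,0,0,0,5.3],[0,0,0,0,0,0,5.3]])

```text
time: 6.58
position: [0.4433, 0.2398, 0.05]
tool_rot: [0.118, 1.571, -0.115]
ft_force: [-0.1, -0.6, -0.9]
grip_width: 0.59
```

jog_arm(targets=[[0,0,0,-4,0,0,5.3],[0,0,0,-4,0,0,5.3],[0,0,0,-4,0,0,5.3],[0,0,0,-4,0,0,5.3],[0,0,0,-4,0,0,5.3],[0,0,0,0,0,0,5.3]])

```text
time: 7.32
position: [0.4454, 0.2401, 0.2532]
tool_rot: [0.121, 1.567, -0.112]
ft_force: [0.1, -0.5, -0.1]
grip_width: 0.607
```

Run:
```python
from h import *
delta([.571,-.260,.26],38)
for n in ['scene','side']:
    im,d=get_image(n); np.savez(n+'2.npz',im=im,d=d);cv2.imwrite(f'pics/{n}2.png',im[:,:,::-1])
```

```text
t 7.33 pos [0.4454 0.2401 0.2532] toolx [ 0.001  0.006 -1.   ] jaw yaw -8.52 q7 -0.691 F [ 0.1 -0.5 -0.1] w 0.607
 yaw 38 turn deg(tool) [-46.51   0.16  -0.32] shift cm in NEW axes [ -0.68 -47.15 -20.89]
 yaw 218 turn deg(tool) [133.48  -0.39  -0.2 ] shift cm in NEW axes [-0.68 47.15 20.89]
 shift cm in current axes [ -0.96 -47.6   19.83]
```

View pics/scene2.png

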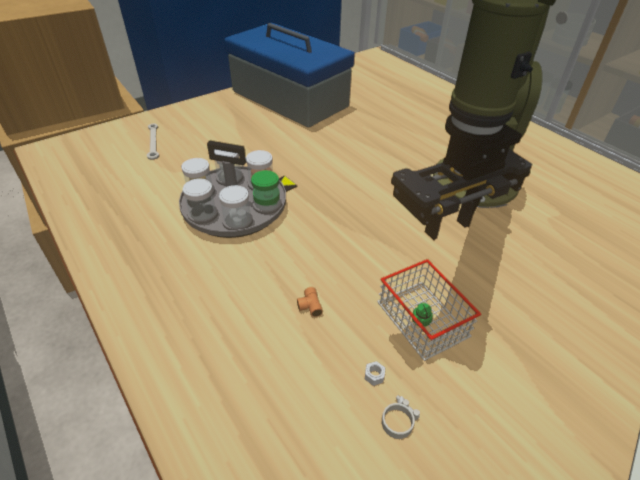

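The plug is inside the basket at (424,314), the fingers are clear, and the other parts have not moved. Next is the carousel.

jog_arm(targets=[[0,0,0,0,-4.7,2,6],[0,0,0,0,-4.7,2,6],[0,0,0,0,-4.7,2,6],[0,0,0,0,-4.7,2,6],[0,0,0,0,-4.7,2,6],[0,0,0,0,-4.7,2,6],[0,0,0,0,-4.7,2,6],[0,0,0,0,-4.7,2,6],[0,0,0,0,0,0,6]])

```text
time: 8.55
position: [0.5447, -0.1616, 0.2466]
tool_rot: [0.121, 1.575, -0.126]
ft_force: [-0.3, -0.2, -0.3]
grip_width: 0.687
```

Run:
```python
from h import *
delta([.571,-.260,.26],38)
st=get_state();im,d=get_image('wrist');np.savez('w2.npz',im=im,d=d,**{k:st[k] for k in('position','tool_rot')});cv2.imwrite('pics/w2.png',im[:,:,::-1])
```

```text
t 8.55 pos [ 0.5447 -0.1616  0.2466] toolx [-0.008 -0.002 -1.   ] jaw yaw -8.99 q7 0.187 F [-0.3 -0.2 -0.3] w 0.687
 yaw 38 turn deg(tool) [-4.699e+01 -4.800e-01  2.000e-02] shift cm in NEW axes [-1.34 -9.37 -3.98]
 yaw 218 turn deg(tool) [1.3301e+02 2.0000e-02 5.9000e-01] shift cm in NEW axes [-1.34  9.37  3.98]
 shift cm in current axes [-1.33 -9.31  4.13]
```

View pics/w2.png

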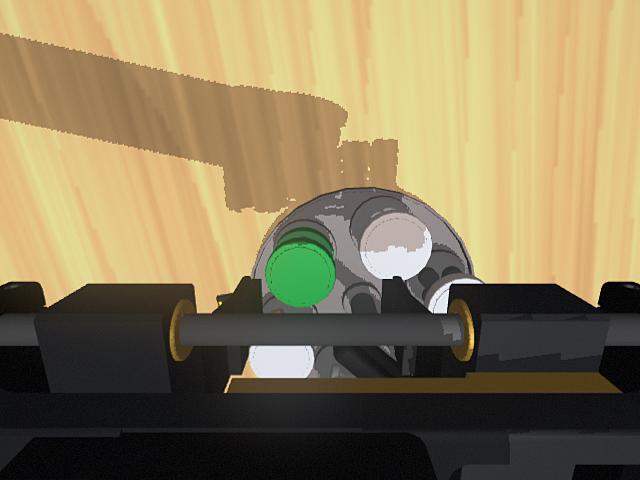

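The wrist view shows mostly the gripper, with the handle behind it near (365,360), so it adds little. I will refine the arrow direction from the side view's tongue and arrow instead.

Run:
```python
from h import *
for n in ['side','scene']:
    f=np.load(n+'0.npz');im,d=f['im'],f['d'];K,W=cam(n)
    hsv=cv2.cvtColor(im,cv2.COLOR_RGB2HSV)
    y=cv2.inRange(hsv,(22,120,90),(38,255,255))
    if n=='side':y[:430]=0
    else: y[:160]=0;y[200:]=0
    k,l,s,c=cv2.connectedComponentsWithStats(y); i=1+np.argmax(s[1:,4]); v,u=np.nonzero(l==i)
    tri=cv2.minEnclosingTriangle(onz(K,W,np.c_[u,v],.008)[:,:2].astype(np.float32))[1].reshape(-1,2); print(n,tri.round(4).tolist(),'cen',onz(K,W,np.c_[u,v],.008).mean(0).round(4))
    cen=onz(K,W,np.c_[u,v],.008).mean(0); v=cen[:2]-[.571,-.2595]; print('arrow ang from axis',np.degrees(np.arctan2(v[1],v[0]))%360, np.hypot(*v))
    if n=='side':
        b=((im.max(2)<60)).astype(np.uint8)*255
        c2=im[400:480,350:480]; cv2.imwrite('pics/tongue.png',cv2.resize(c2,(780,480),interpolation=cv2.INTER_NEAREST)[:,:,::-1])
```

```text
side [[0.40610000491142273, -0.29440000653266907], [0.40299999713897705, -0.24660000205039978], [0.4417000114917755, -0.26820001006126404]] cen [ 0.4166 -0.2702  0.008 ]
arrow ang from axis 183.9591507931213 0.15472020140627185
scene [[0.40540000796318054, -0.2955999970436096], [0.4011000096797943, -0.23720000684261322], [0.4408999979496002, -0.26499998569488525]] cen [ 0.4146 -0.266   0.008 ]
arrow ang from axis 182.37078774125757 0.15652998360858705
```

View pics/tongue.png

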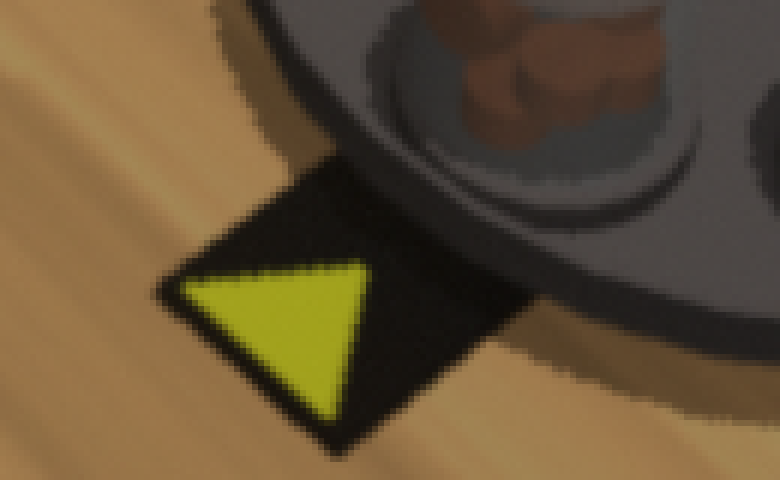

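The arrow shows clearly, at (400,455) in the full side image. Both views put its direction at about 183° and the green jar at about 128°, so the carousel needs a turn of about +55°. Next I align the jaws across the bar.

jog_arm(targets=[[-9.4,0,0,-0.3,0,0,6],[-9.4,0,0,0,0,0,6],[-9.4,0,0,0,0,0,6],[-9.4,0,0,0,0,0,6],[-9.4,0,0,0,0,0,6],[0,0,0,0,-4.7,-2,6],[0,0,0,0,-4.7,-2,6],[0,0,0,0,0,0,6]])

```text
time: 9.6
position: [0.5722, -0.2577, 0.2494]
tool_rot: [-0.522, 1.515, 0.524]
ft_force: [-0.0, 0.3, 0.2]
grip_width: 0.687
```

Run:
```python
from h import *
delta([.571,-.2595,.169],38)
```

```text
t 9.6 pos [ 0.5722 -0.2577  0.2494] toolx [-0.008 -0.001 -1.   ] jaw yaw 38.22 q7 1.208 F [-0.   0.3  0.2] w 0.687
 yaw 38 turn deg(tool) [ 0.22 -0.4  -0.23] shift cm in NEW axes [ 8.04 -0.07 -0.2 ]
 yaw 218 turn deg(tool) [-179.77    0.36   -0.62] shift cm in NEW axes [8.04 0.07 0.2 ]
 shift cm in current axes [ 8.04 -0.1  -0.15]
```

jog_arm(targets=[[0,0,0,0,-0.1,-0.2,6],[0,0,0,2.7,0,0,6],[0,0,0,2.7,0,0,6],[0,0,0,2.6,0,0,6],[0,0,0,0,0,0,6]])

```text
time: 10.22
position: [0.5709, -0.2534, 0.1687]
tool_rot: [-0.523, 1.513, 0.534]
ft_force: [0.6, 0.1, 0.3]
grip_width: 0.693
```

Run:
```python
from h import *
delta([.571,-.2595,.169],38)
for n in ['side']:
    im,d=get_image(n); cv2.imwrite(f'pics/{n}3.png',im[:,:,::-1])
```

```text
t 10.22 pos [ 0.5709 -0.2534  0.1687] toolx [-0.009  0.004 -1.   ] jaw yaw 38.67 q7 1.24 F [0.6 0.1 0.3] w 0.693
 yaw 38 turn deg(tool) [ 0.67 -0.27 -0.5 ] shift cm in NEW axes [-0.03 -0.48 -0.37]
 yaw 218 turn deg(tool) [-179.33    0.78   -0.43] shift cm in NEW axes [-0.03  0.48  0.37]
 shift cm in current axes [-0.03 -0.48 -0.38]
```

View pics/side3.png

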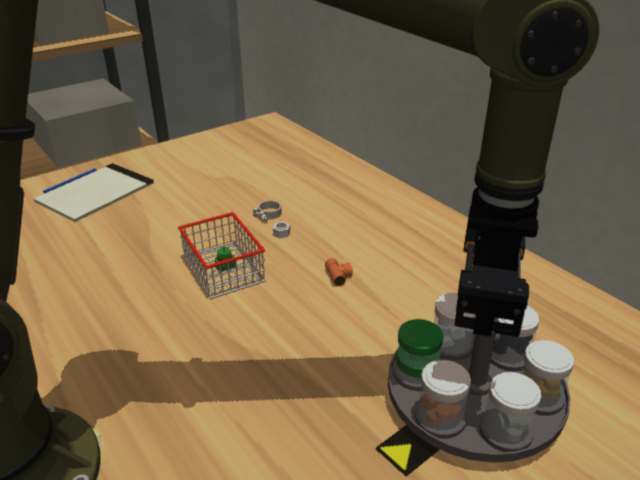

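The side view shows the jaws over the handle bar (492,310) and the plug in the basket (226,258). I make a small shift correction and close.

jog_arm(targets=[[0,0,0,0,-0.4,-0.3,6],[0,0,0,0,0,0,0.8],[0,0,0,0,0,0,0.8],[0,0,0,0,0,0,0.8],[0,0,0,0,0,0,0.8],[0,0,0,0,0,0,0.8],[0,0,0,0,0,0,0.8],[0,0,0,0,0,0,0.8],[0,0,0,0,0,0,0.8]], squeeze=25)

```text
time: 11.4
position: [0.5726, -0.2614, 0.1708]
tool_rot: [-0.524, 1.51, 0.528]
ft_force: [2.7, 0.8, -0.7]
grip_width: 0.182
```

Run:
```python
from h import *
delta([.571,-.2595,.169],38)
```

```text
t 11.4 pos [ 0.5726 -0.2614  0.1708] toolx [-0.004  0.001 -1.   ] jaw yaw 38.52 q7 1.249 F [ 2.7  0.8 -0.7] w 0.182
 yaw 38 turn deg(tool) [ 0.52 -0.15 -0.2 ] shift cm in NEW axes [ 0.18  0.25 -0.01]
 yaw 218 turn deg(tool) [-179.48    0.32   -0.24] shift cm in NEW axes [ 0.18 -0.25  0.01]
 shift cm in current axes [ 0.18  0.25 -0.  ]
```

The 15.8 mm opening matches the 16 mm bar. Now I turn the carousel.

jog_arm(targets=[[-6,0,0,0,0,0,0.8],[-6,0,0,0,0,0,0.8],[-6,0,0,0,0,0,0.8],[0,0,0,0,0,0,0.8]])

```text
time: 11.9
position: [0.5727, -0.2613, 0.1708]
tool_rot: [-0.766, 1.434, 0.771]
ft_force: [3.5, 1.2, -1.3]
grip_width: 0.178
```

jog_arm(targets=[[-6,0,0,0,0,0,0.8],[-6,0,0,0,0,0,0.8],[-6,0,0,0,0,0,0.8],[-6,0,0,0,0,0,0.8],[-6,0,0,0,0,0,0.8],[-6,0,0,0,0,0,0.8],[-1,0,0,0,0,0,0.8],[0,0,0,0,0,0,0.8],[0,0,0,0,0,0,0.8]])

```text
time: 13.02
position: [0.5727, -0.2609, 0.1707]
tool_rot: [-1.249, 1.182, 1.256]
ft_force: [4.3, 3.1, -1.7]
grip_width: 0.184
```

Run:
```python
from h import *
delta([.571,-.2595,.169],93)
for n in ['side','scene']:
    im,d=get_image(n); cv2.imwrite(f'pics/{n}4.png',im[:,:,::-1]);K,W=cam(n)
    hsv=cv2.cvtColor(im,cv2.COLOR_RGB2HSV)
    g=cv2.inRange(hsv,(45,100,30),(85,255,255))
    k,l,s,c=cv2.connectedComponentsWithStats(g)
    for i in range(1,k):
        if s[i,4]<40: continue
        p=pts(K,W,d,l==i); t=p[p[:,2]>.102]; print(n,s[i],p.mean(0).round(3))
        if len(t)>40:
            c2,r=cv2.minEnclosingCircle(t[:,:2].astype(np.float32)); ax=np.array([.571,-.2595]); v=np.array(c2)-ax
            print('  lid',np.round(c2,4),r,'ang',np.degrees(np.arctan2(v[1],v[0]))%360,np.hypot(*v))
```

```text
t 13.03 pos [ 0.5727 -0.2609  0.1707] toolx [-0.004  0.002 -1.   ] jaw yaw 93.37 q7 2.155 F [ 4.3  3.1 -1.7] w 0.184
 yaw 93 turn deg(tool) [ 0.37  0.11 -0.24] shift cm in NEW axes [0.17 0.16 0.15]
 yaw 273 turn deg(tool) [-179.63    0.37    0.18] shift cm in NEW axes [ 0.17 -0.16 -0.15]
 shift cm in current axes [0.18 0.16 0.15]
side [215 248  18  14 151] [0.441 0.237 0.035]
side [ 415  357   51   64 2655] [ 0.478 -0.273  0.093]
  lid [ 0.4867 -0.2674] 0.03254304826259613 ang 185.32200468585313 0.08466025054293168
scene [248 152  26  19 387] [ 0.491 -0.256  0.105]
  lid [ 0.487  -0.2613] 0.03056367114186287 ang 181.25851322087388 0.08399100631862355
scene [413 303  20  23 266] [0.449 0.245 0.03 ]
```

View pics/side4.png

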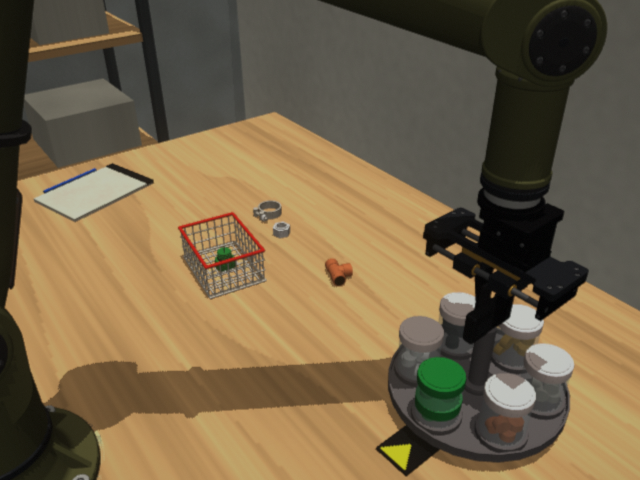

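The green-lidded jar (440,380) stands in line with the arrow (400,455). Against each view's own axis it is off by about +1° and −0.6°. I firm up the grip, let it settle and check once more.

jog_arm(targets=[[0,0,0,0,0,0,0.8],[0,0,0,0,0,0,0.8],[0,0,0,0,0,0,0.8],[0,0,0,0,0,0,0.8]], squeeze=35)

```text
time: 13.62
position: [0.5727, -0.2609, 0.1708]
tool_rot: [-1.249, 1.183, 1.256]
ft_force: [3.6, 3.3, -0.7]
grip_width: 0.178
```

Run:
```python
from h import *
delta([.571,-.2595,.169],93)
for n in ['side']:
    im,d=get_image(n);K,W=cam(n)
    hsv=cv2.cvtColor(im,cv2.COLOR_RGB2HSV)
    k,l,s,c=cv2.connectedComponentsWithStats(cv2.inRange(hsv,(45,100,30),(85,255,255)))
    for i in range(1,k):
        if s[i,4]>40:
            p=pts(K,W,d,l==i); t=p[p[:,2]>.102]; print(p.mean(0).round(3))
            if len(t)>40: print(cv2.minEnclosingCircle(t[:,:2].astype(np.float32)))
print(close_job())
```

```text
t 13.62 pos [ 0.5727 -0.2609  0.1708] toolx [-0.004  0.002 -1.   ] jaw yaw 93.37 q7 2.155 F [ 3.6  3.3 -0.7] w 0.178
 yaw 93 turn deg(tool) [ 0.37  0.11 -0.24] shift cm in NEW axes [0.18 0.17 0.15]
 yaw 273 turn deg(tool) [-1.7963e+02  3.7000e-01  1.7000e-01] shift cm in NEW axes [ 0.18 -0.17 -0.15]
 shift cm in current axes [0.18 0.17 0.15]
[0.441 0.237 0.035]
[ 0.478 -0.273  0.092]
((0.48681119084358215, -0.2665216028690338), 0.032170284539461136)
the job is handed in; nothing more can be done
None
```

The cracked plug is in the reject basket, released. The carousel is turned about 55° so the green-lidded jar stands at the arrow. I handed the job in at about 13.7 s with the gripper still holding the handle bar; no verdict was reported.

- **Plug:** it lies near the middle of the basket, and the fingers are well clear of it.
- **Tee, clamp and nut:** they look unmoved in the last pictures. I did not measure them again after the lift.
- **Jar at the arrow:** the last full check put it about +1° off in the side view and −0.6° in the scene view. That is under 2 mm, against the 12 mm allowed. The two views disagree with each other by 3–6 mm in raw positions, so I compared jar and arrow within each view.
- **Hold:** grip is set to 35 N with the jaws at about 15.5 mm on the 16 mm bar, the arm at rest and about 5 N at the wrist. I did not measure the finger contact force directly.

The wrist view of the carousel was mostly blocked by the gripper, so I did not use it.

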